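Vent the spray-gun washer: release its latch and hold the sprung lid at the vent mark

TASK

The spray gun has been washed and the vapour must be drawn off before anyone opens the washer fully. Turn the red wing latch on the washer's front deck clockwise until it clicks over into its open position, then lift the sprung lid by its black bar handle until the yellow pointer on the lid's right side stands at the red marker clip on the quadrant, and finish while still holding it there: the lid shuts itself if let go. Never swing it well past the marker or let it slam, leave the marker clip where it is set, and leave the things standing around undisturbed.

Things in the scene. Friction and masses are not known exactly. Their poses are not given: they have to be found in the camera images.
- gun_washer: Spray-gun washer: fixed steel tank, 300 x 312 mm, closed lid's top at z 124. Origin: centre of its underside, at varying place and yaw; x from front (deck with latch, robot side) to rear (hinge), y left, z up. In its frame (mm): deck x -150 to -96, top z 114.5; lid x -95 to 130; quadrant arc round the hinge at y -167 to -185, up to z 270; extraction spigot on the left to y 186.
- lid_hinge (a point): Middle of the lid's hinge line, at the washer's rear, in the washer's frame (125, 0, 124) mm. The hinge line runs along the washer's y axis.
- washer_lid (a joint): Lid angle in rad: 0 shut and level, growing as its front edge (robot side) rises, at most 1.1. Springs and weight (0.63 kg, varies) pull it shut with about 1.4 N m when closed, 1.7 N m at 0.75 rad: 8 to 10 N at the handle, at right angles to the line from the hinge. It falls shut when let go and is held down until the latch is open.
- lid_handle: Black round bar handle on the lid, 12 mm thick, along the washer's y, 105 mm free between its two end posts; it turns freely on its rod, so fingers can stay pointing down as the lid rises. Origin: middle of the bar, 165 mm in front of the hinge line and 42 mm above it with the lid shut: (-40, 0, 166) mm in the washer's frame; it moves up and back on a circle round the hinge line.
- latch_knob (a joint): Wing latch angle in rad: 0 locked (tongue over the lid's lip, wing along the washer's x), growing clockwise seen from above, 1.57 open (wing along the washer's y, tongue clear). A sprung detent resists with up to about 0.2 N m, most near 0.35 rad; its hump is at 0.79 rad: let go before it, the latch springs back to 0; beyond it, it snaps on to 1.57 by itself and stays.
- latch_grip (a point): Point on the wing latch's vertical axis at the height to grip it, (-122, 0, 150.5) mm in the washer's frame; the point's x lies along the wing and turns with it. Red wing 52 mm long, 14 mm thick, underside 18 mm below the point, top 10 mm above it; the deck is 36 mm and the tongue's top 22 mm below the point.
- vent_clip (a joint): Angle of the red marker clip about the lid's hinge line in rad, on the same scale as joint washer_lid: the pointer stands at the middle of the clip when both read the same. It differs from start to start (0.45 to 0.75) and stays put.
- vent_mark (a point): Middle of the red marker clip's outer face (18 mm wide along the arc, white line at its middle), 178 mm from the hinge line at y -176.5 mm in the washer's frame. Its z axis points along the arc in the opening direction.
- lid_pointer (a point): Tip of the yellow pointer on the lid's right side, 178 mm from the hinge line at y -157.5 mm in the washer's frame; it turns with the lid.
- aerosol: Bystander: white spray can with black cap, 68 mm diameter, 196 mm tall, left of the washer. Origin: centre of its underside.
- mix_cup: Bystander: clear plastic mixing cup, 71 mm diameter, 86 mm tall, left of the washer. Origin: centre of its underside.
- additive_b: Bystander: small yellow and white bottle with red cap, 49 mm diameter, 111 mm tall, right of the washer. Origin: centre of its underside.
- tin_navy_b: Bystander: navy blue paint tin, 72 mm diameter, 100 mm tall, right of the washer. Origin: centre of its underside.
- tape_b: Bystander: roll of blue masking tape lying flat, 92 mm diameter, 18 mm tall, right of the washer. Origin: centre of its underside.

How it is judged:
By the outcome, as a careful person would: the job done as asked, in the order asked, and still so for the second after the job is handed in, while the arm keeps its last pose, push and grip.
It also fails if it takes over 54 s, if anything falls off the work surface, if the arm or the gripper's body presses on something with over 40 N, if the wrist force passes 120 N, or if a joint passes its speed limit or range.

ROBOT

A 6-joint arm with a two-finger parallel gripper is mounted at the origin on a cart in front of the work surface, level with it; the furniture and walls round the work are solid. World frame = base frame: x ahead of the robot, y to its left, z up, the work surface at z = 0. Lengths are in mm, angles in degrees, forces in N, time in s.
With the tool pointing down it reaches from about 400 to 925 mm from the base axis. Payload 12.5 kg.
Tool frame: the origin (TCP) lies at the very end of the fingers, on their centre line; the grasp point (between the pads) lies env.grip_point_offset behind it (env.grip_point_offset is the distance from the TCP to the grasp point, in mm); z points along the fingers, y is the line along which they close (so a half turn about z gives the same grasp; the last joint's range is limited). The gripper opens to 95 mm and grips with 3 to 60 N. Pads are 20 mm wide; open, the fingers measure 119 mm over their backs; the gripper's body (75 mm by 180 mm) begins 59 mm behind the grasp point.
Start: joints at [-6.05, 28.126, 89.318, -0, 62.55, -6.05], TCP at [625.017, 0.021, 214.661] pointing down, gripper open.
Joint ranges: [-177.58, 177.58], [-47.91, 125.51], [2.72, 160], [-65.01, 245.01], [3.68, 167.84], [-153.87, 153.87]. Speed limits (degrees/s): [127.2, 127.2, 159.86, 180, 180, 180].

INTERFACE

Orientations are given as [roll, pitch, yaw] about the fixed x, y, z axes, in that order (R = Rz(yaw) Ry(pitch) Rx(roll)).
In Python, from cell import env gives the robot as it stands. The module is installed in compiled form; this text tells all that it offers.
- The arm moves only by the tool carry_out, never from a script. Its argument "series" is a list of rows, each a list of 5 numbers: the opening, from 0 (shut) to 1 (fully open), then the shift along the tool's x, y, z in m, then the turn about the tool's z in rad. In form: [[fingers, x, y, z, twist], ...]. A call has 1 to 12 rows; each row is the pose to reach, as a shift and turn from the pose commanded when the call began, along the tool's axes at that moment; what a row does not reach only later rows make up. A row lasts 1/10 s, in which the tool goes at most 50 mm and 8.59 degrees, less where a joint would pass 70% of its speed; a pose out of reach is approached as far as the arm can. A call with a gripper value outside its range is refused whole. The fingers move at their own pace and stop on an object; "grip_force" is the grip in N (left out, the last holds). Time passes only in rows, so rows that repeat a pose let the fingers close. It gives the time, the measured TCP pose, the force, the opening and the grip force at its end, in the units of the state.
- env.get_obs(): the state, without advancing time (a new reading comes with each control period).
- env.snapshot(name): name is "scene" or "side" or "wrist"; returns the picture (420x560x3 uint8, blue, green, red); there is no depth.
- env.get_calibration(name): a dict with "vfov" (degrees; the focal length in pixels is half the picture's height over the tangent of half this angle, whatever the lens; pixels are square), "cx", "cy" (the principal point, pixels), "camera_from_world" (4x4, takes a point from world to camera coordinates). Camera axes: x right, y down, z forward; pixel columns grow to the right and rows downward; lengths in mm; the calibration is good to about 2 mm. A picture is of the moment at which its call begins: read the wrist's pose just before it. get_calibration takes no time and is no camera call; for the wrist camera it gives the pose at the moment of the call.
- env.finish_job(): hands the job in; it is judged then, once.
The state is a dict: "clock": time; "qpos": joint angles; "joint_velocities": joint speeds; "tau": joint torques, N m; "position": TCP position; "tool_rot": TCP orientation; "force": force on the tool from outside, world axes, zero at the start; "wrist_torque": the same for the moment, N m; "grip_width": finger opening in mm; "grip_force": force on a finger pad.
Only numpy, scipy, OpenCV 4.12 (cv2) and the standard library are available. Lean on these libraries where they do the work, as an engineer would, in place of code of your own. Each camera call takes 0.05 s, during which the arm holds its last target. There are 200 camera calls.

## Working session

There is one attempt and no reset: what is moved stays moved. The work goes in short steps, Python scripts to look and compute and a tool call to move; the robot and the scene stay as the last step left them, time stands still between calls to the robot, and variables do not carry over. Pictures are saved under pics/ and viewed, at most 10 in all, crops included, and the job is handed in when it is done.

Besides the shell and the picture viewer there is one more tool, called after ">>>" as name(argument=value, ...) on one line, values as JSON. carry_out: Moves the arm, as the interface text tells. Its arguments: {"type":"object","properties":{"series":{"type":"array","items":{"type":"array","items":{"type":"number"}}},"grip_force":{"type":"number"}},"required":["series"]}

```bash
mkdir -p pics
cat > h.py <<'E'
import numpy as np, cv2
from cell import env
def cal(n):
    c=env.get_calibration(n); T=np.array(c["camera_from_world"]); f=210/np.tan(np.radians(c["vfov"])/2)
    return T,f,c["cx"],c["cy"]
def ray(c,u,v):
    T,f,cx,cy=c; R=T[:3,:3]; o=-R.T@T[:3,3]; d=R.T@np.array([(u-cx)/f,(v-cy)/f,1]); return o,d/np.linalg.norm(d)
def onz(c,u,v,z):
    o,d=ray(c,u,v); return o+d*(z-o[2])/d[2]
def proj(c,p):
    T,f,cx,cy=c; q=T[:3,:3]@np.asarray(p)+T[:3,3]; return np.array([cx+f*q[0]/q[2],cy+f*q[1]/q[2]])
def tri(c1,p1,c2,p2):
    o1,d1=ray(c1,*p1);o2,d2=ray(c2,*p2)
    s=np.linalg.lstsq(np.array([d1,-d2]).T,o2-o1,rcond=None)[0]
    a,b=o1+d1*s[0],o2+d2*s[1]; return (a+b)/2,np.linalg.norm(a-b)
def red(im):
    h=cv2.cvtColor(im,cv2.COLOR_BGR2HSV); return (((h[...,0]<8)|(h[...,0]>172))&(h[...,1]>130)&(h[...,2]>70)).astype(np.uint8)
E
python3 - <<'E'
from h import *
print(env.grip_point_offset, env.get_obs())
for n in("scene","side","wrist"):
    im=env.snapshot(n); cv2.imwrite(f"pics/{n}0.png",im); c=cal(n)
    print(n,c[1],ray(c,280,210))
    k,l,s,ce=cv2.connectedComponentsWithStats(red(im))
    for i in range(1,k):
        if s[i,4]>25: print(s[i],ce[i])
E
```

```text
18.8 {'clock': 0.0, 'qpos': array([-6.04904061e+00,  2.81638542e+01,  8.93513443e+01,  4.41625345e-04,
        6.25509030e+01, -6.05300475e+00]), 'joint_velocities': array([ 0.05269948,  0.04508887, -0.08632001, -0.06804076, -0.00245447,
        0.02247423]), 'tau': array([-9.52334158e-04, -6.12640929e+01, -2.58175153e+01,  6.92750537e-02,
        4.83079045e-02, -1.38641695e-05]), 'position': array([6.24738048e+02, 6.75550231e-02, 2.14057613e+02]), 'tool_rot': array([-1.79934308e+02, -7.35979121e-03,  9.00037561e+01]), 'force': array([-1.22446208,  0.83163524,  0.13020171]), 'wrist_torque': array([-0.00540121,  0.00656258,  0.034028  ]), 'grip_force': 0.0, 'grip_width': 95.13166365523276}
scene 408.5422922386812 (array([  95.93946315, -702.95988802,  974.5312075 ]), array([ 0.40081619,  0.59517079, -0.69650421]))
[376   0  23  22 439] [387.8428246   10.42369021]
[378 141  19  17 127] [388.16535433 147.51181102]
[374 148  20  22 190] [382.42631579 160.24210526]
[238 224  17  14  84] [246.32142857 229.66666667]
[312 234  10   9  35] [316.28571429 238.14285714]
[376 308  12  13 107] [3
[... 184 characters left out ...]
6483, -0.58288464]))
[398  34  22  23 397] [408.94458438  46.13602015]
[451  74   8   4  26] [454.80769231  75.69230769]
[390 164  21  27 417] [400.18465228 177.50119904]
[249 200  14  10  85] [255.43529412 204.25882353]
[307 204   6   7  27] [309.18518519 206.88888889]
[412 235  13  12  27] [416.48148148 239.40740741]
[406 261  21  20 105] [419.03809524 270.07619048]
[355 264   9   9  60] [358.51666667 267.8       ]
[404 282  19   9  44] [411.59090909 286.54545455]
[279 367   9   9  59] [282.52542373 370.77966102]
wrist 320.45333814627685 (array([624.53494788,  70.67345271, 384.75340119]), array([-0.00634946, -0.24784622, -0.96877858]))
[  12  224   86   27 1771] [ 55.30604178 236.74647092]
```

View pics/scene0.png

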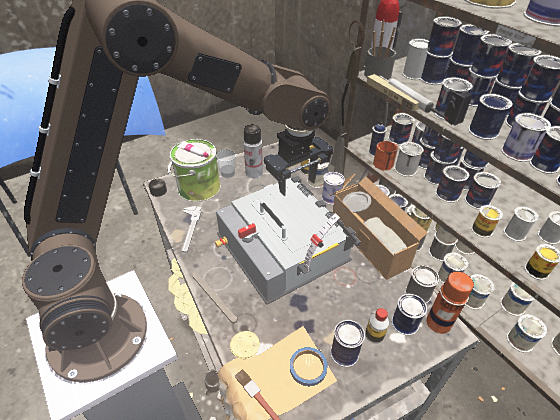

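View pics/side0.png

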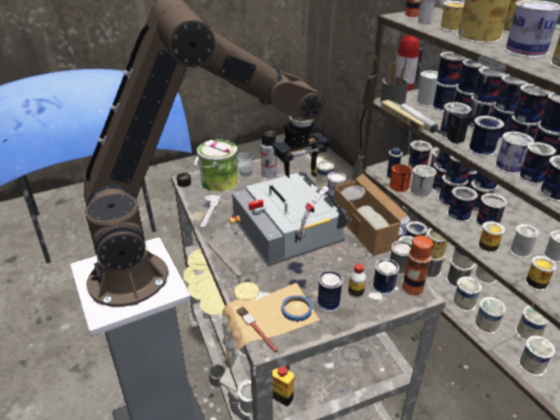

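View pics/wrist0.png

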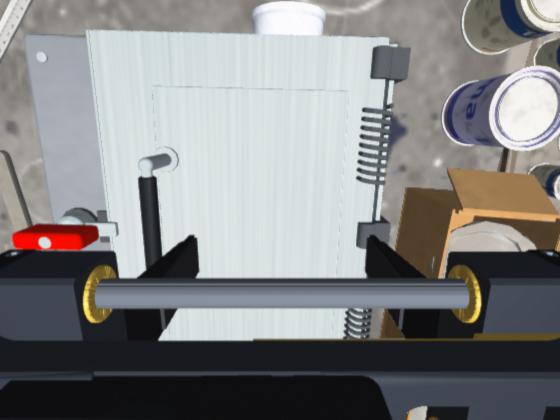

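The scene and side views show the washer at mid-table, its red wing at scene (246,230) and side (255,204), and the red clip at scene (316,238) and side (309,207). In the wrist view the wing is at (55,237), the handle bar at (148,180–250), and the lid's left edge runs from (88,30) to (397,40).

Run:
```python
from h import *
c=cal("wrist"); im=cv2.imread("pics/wrist0.png")
a=onz(c,88,30,124);b=onz(c,397,40,124);print("lid left edge",a,b,np.linalg.norm(a-b),np.degrees(np.arctan2(*(b-a)[1::-1])))
e=onz(c,114,220,124);print("front edge",e,np.degrees(np.arctan2(*(a-e)[1::-1]))-90)
m=red(im);m[:,120:]=0
y,x=np.nonzero(m);P=np.array([onz(c,u,v,160.5)[:2] for u,v in zip(x,y)])
print("wing",P.mean(0),cv2.minAreaRect(P.astype(np.float32)))
s0,s1=cal("scene"),cal("side")
W=tri(s0,(246.3,229.7),s1,(255.4,204.3));C=tri(s0,(316.3,238.1),s1,(309.2,206.9));print("tri wing",W,"clip",C)
yaw=np.arctan2(*(b-a)[1::-1])
R=np.array([[np.cos(yaw),-np.sin(yaw)],[np.sin(yaw),np.cos(yaw)]])
o=a[:2]-R@[-95,156];print("origin",o)
print("clip in washer",R.T@(C[0][:2]-o),C[0][2], "wing",R.T@(W[0][:2]-o))
for n,cc,p in(("scene",s0,(260,180,120,100)),("side",s1,(265,165,90,80))):
    i=cv2.imread(f"pics/{n}0.png");u,v,w,h=p;cv2.imwrite(f"pics/{n}c.png",cv2.resize(i[v:v+h,u:u+w],None,fx=6,fy=6,interpolation=2))
```

```text
lid left edge [481.80583424 140.46726311 124.        ] [709.45909223 133.75828259 124.        ] 227.75209394012825 -1.6880278755393003
front edge [482.15729864  -4.87118127 124.        ] 0.13855513201590952
wing [456.99936446  -7.23179386] ((456.49725341796875, -7.452875137329102), (19.838031768798828, 64.00479125976562), 89.0107421875)
tri wing (array([453.75683153,  -3.0861061 , 138.64344727]), np.float64(0.96761246674015)) clip (array([ 557.18305978, -180.83154599,  205.56960637]), np.float64(3.345388588977329))
origin [572.16925611 -18.26349001]
clip in washer [ -10.19086349 -162.9389616 ] 205.56960637264945 wing [-118.80812399   11.68267741]
```

View pics/scenec.png

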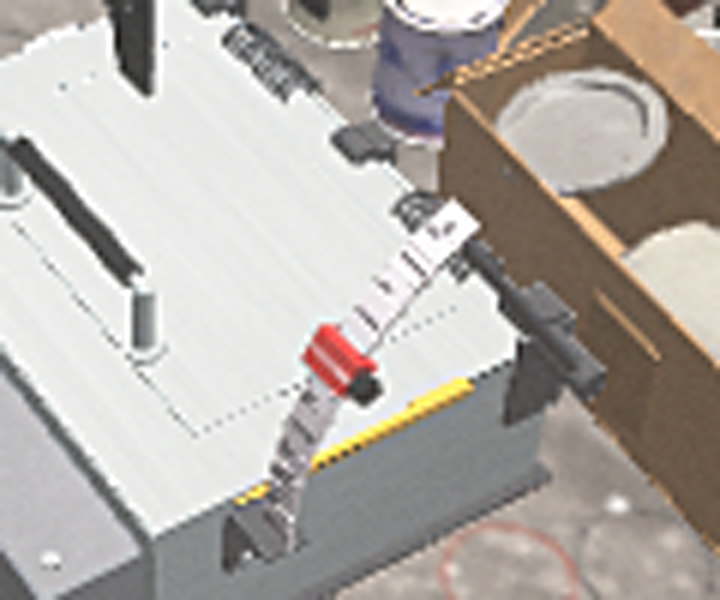

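The crop shows the red clip centre at about (338,362), which is scene pixel (316,240). The yellow pointer is shut along the lid's right edge. Next I go over the wing for a closer look.

>>> carry_out(series=[[1,-0.006,-0.05,0,-0.145],[1,-0.006,-0.09,0,-0.29],[1,-0.006,-0.13,0,-0.435],[1,-0.006,-0.168,0,-0.58],[1,-0.006,-0.168,0,-0.725],[1,-0.006,-0.168,0,-0.87],[1,-0.006,-0.168,0,-1.015],[1,-0.006,-0.168,0,-1.16],[1,-0.006,-0.168,0,-1.305],[1,-0.006,-0.168,0,-1.45],[1,-0.006,-0.168,0,-1.571],[1,-0.006,-0.168,0,-1.571]])

```text
clock: 1.35
position: [456.9, -6.0, 214.6]
tool_rot: [-180.0, -0.0, -179.9]
force: [-0.8, -1.3, -0.4]
grip_width: 95.0
grip_force: 0.0
```

Run:
```python
from h import *
o=env.get_obs();print(o["clock"],o["position"],o["tool_rot"],o["qpos"])
c=cal("wrist");im=env.snapshot("wrist");cv2.imwrite("pics/w1.png",im)
k,l,s,ce=cv2.connectedComponentsWithStats(red(im))
for i in range(1,k):
    if s[i,4]>100: print(s[i],ce[i],onz(c,*ce[i],160.5))
np.save("c1.npy",np.array(c,dtype=object),allow_pickle=True)
```

```text
1.35 [456.94308236  -5.98949739 214.57287957] [-1.79999245e+02 -6.66053695e-03 -1.79890852e+02] [-9.04124535e+00  1.44904274e+01  1.11873657e+02 -2.24117289e-03
  5.36423710e+01 -9.91490642e+01]
[341 144  31   6 160] [355.26875 146.76875] [399.42734594  46.00053657 160.5       ]
[ 263  176   20   71 1131] [272.69142352 210.75331565] [445.07135032 -11.10589579 160.5       ]
```

View pics/w1.png

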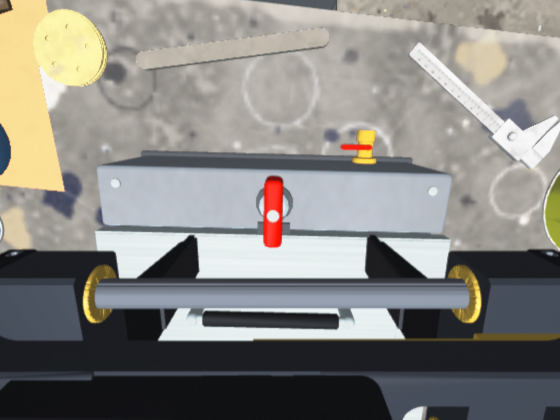

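The view shows the wing at (273,178–247) with its screw at (272,215), the lid's front edge from (97,231) to (449,236), and the handle bar from (203,319) to (338,321).

Run:
```python
from h import *
c=np.load("c1.npy",allow_pickle=True)
for n,p,z in(("screw",(272,215),160.5),("wing rear top",(273,247),160.5),("wing front top",(273,180),160.5),("lidL",(449,236),124),("lidR",(97,231),124),("deckfL",(447,175),114.5),("deckfR",(103,167),114.5),("barR",(203,319),166),("barL",(338,321.5),166)):
    print(n,onz(c,*p,z))
```

```text
screw [448.25881025 -11.62312205 160.5       ]
wing rear top [472.98408447 -11.00695121 160.5       ]
wing front top [422.6242833  -10.78242249 160.5       ]
lidL [476.63831251 139.32540828 124.        ]
lidR [ 472.68037167 -162.37659287  124.        ]
deckfL [425.35391604 135.69755508 114.5       ]
deckfR [ 419.17661624 -155.10564866  114.5       ]
barR [530.16218193 -65.22135144 166.        ]
barL [532.19663034  39.233818   166.        ]
```

>>> carry_out(series=[[0.6,0.0087,-0.0054,0.0,0.017],[0.6,0.0087,-0.0054,0.03,0.017],[0.6,0.0087,-0.0054,0.06,0.017],[0.6,0.0087,-0.0054,0.0825,0.017],[0.6,0.0087,-0.0054,0.0825,0.017],[0,0.0087,-0.0054,0.0825,0.017],[0,0.0087,-0.0054,0.0825,0.017],[0,0.0087,-0.0054,0.0825,0.017],[0,0.0087,-0.0054,0.0825,0.017],[0,0.0087,-0.0054,0.0825,0.017],[0,0.0087,-0.0054,0.0825,0.017],[0,0.0087,-0.0054,0.0825,0.017]], grip_force=30)

```text
clock: 2.6
position: [448.7, -12.3, 132.9]
tool_rot: [-179.9, 0.1, 179.1]
force: [-4.1, -9.7, 11.9]
grip_width: 15.3
grip_force: 24.9
```

>>> carry_out(series=[[0,0,0,0,0],[0,0,0,0,0.14],[0,0,0,0,0.28],[0,0,0,0,0.42],[0,0,0,0,0.56],[0,0,0,0,0.7],[0,0,0,0,0.84],[0,0,0,0,0.98],[0,0,0,0,1.12],[0,0,0,0,1.26],[0,0,0,0,1.4],[0,0,0,0,1.54]])

```text
clock: 3.8
position: [449.2, -11.9, 133.4]
tool_rot: [179.8, 0.1, 90.5]
force: [-1.7, -4.2, 17.2]
grip_width: 14.1
grip_force: 42.9
```

>>> carry_out(series=[[0.5,0,0,0,0.02],[0.5,0,0,0,0.02],[0.5,0,0,0,0.02],[0.5,0,0,-0.03,0.02],[0.5,0,0,-0.07,0.02],[0.6,0,0.03,-0.09,0.02],[0.6,0,0.06,-0.09,0.02],[0.6,0,0.081,-0.09,0.02],[0.6,0,0.081,-0.09,0.02],[0.6,0,0.081,-0.09,0.02]])

```text
clock: 4.8
position: [528.7, -10.1, 221.5]
tool_rot: [-179.9, -0.0, 89.7]
force: [-1.9, -0.4, 0.5]
grip_width: 57.5
grip_force: 0.0
```

Run:
```python
from h import *
o=env.get_obs();print(o["clock"],o["position"],o["tool_rot"],o["force"])
c=cal("wrist");im=env.snapshot("wrist");cv2.imwrite("pics/w2.png",im)
np.save("c2.npy",np.array(c,dtype=object),allow_pickle=True)
print(proj(c,(448.3,-11.4,160.5)),proj(c,(530,-12.7,166)))
```

```text
4.8 [528.65775135 -10.08072997 221.4855713 ] [-1.79907734e+02 -1.39107833e-02  8.96929166e+01] [-1.93323776 -0.42343859  0.48053958]
[176.26725417 226.73227535] [284.32181577 230.1620977 ]
```

View pics/w2.png

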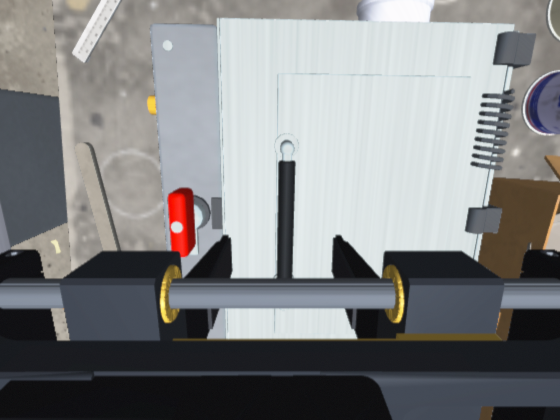

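The wing now lies along y at (181,222), so the latch is open. The bar is at column 287, about 2 mm further back than predicted. Descending to grip it.

>>> carry_out(series=[[0.6,-0.002,0.0025,0.03,0],[0.6,-0.002,0.0025,0.06,0],[0.6,-0.002,0.0025,0.0745,0],[0.6,-0.002,0.0025,0.0745,0],[0,-0.002,0.0025,0.0745,0],[0,-0.002,0.0025,0.0745,0],[0,-0.002,0.0025,0.0745,0],[0,-0.002,0.0025,0.0745,0],[0,-0.002,0.0025,0.0745,0],[0,-0.002,0.0025,0.0745,0],[0,-0.002,0.0025,0.0745,0],[0,-0.002,0.0025,0.0745,0]], grip_force=45)

```text
clock: 6.05
position: [531.2, -12.2, 147.6]
tool_rot: [-179.9, -0.0, 89.6]
force: [-4.8, -1.1, 3.3]
grip_width: 10.0
grip_force: 45.0
```

Run:
```python
from h import *
o=env.get_obs();print(o["clock"],o["position"],o["tool_rot"],o["force"],o["grip_width"])
# clip ray onto its plane, washer origin/yaw from measurements
yaw=np.radians(-1.0);R=np.array([[np.cos(yaw),-np.sin(yaw),0],[np.sin(yaw),np.cos(yaw),0],[0,0,1]])
H=np.array([572,-13.5,0])+R@[125,0,124]
for n,p in(("scene",(316.3,239)),("side",(309.2,206.9))):
    c=cal(n);o,d=ray(c,*p);o=R.T@(o-H);d=R.T@d
    q=o+d*(-176.5-o[1])/d[1];print(n,q,np.hypot(q[0],q[2]),np.arctan2(q[2],-q[0]))
r=np.hypot(165,42);a0=np.arctan2(42,165)
for t in(.1,.2,.3,.4,.45,.5,.55,.6,.65,.7,.75):print(t,"back %.1f up %.1f"%(165-r*np.cos(a0+t),r*np.sin(a0+t)-42))
```

```text
6.05 [531.17736905 -12.2445122  147.61403733] [-1.79923150e+02 -5.95311391e-03  8.96482090e+01] [-4.83177381 -1.09429341  3.32676377] 10.042468099990066
scene [-142.36486666 -176.5          90.96502119] 168.9449328626205 0.5685728799616034
side [-144.12638709 -176.5          88.72735061] 169.2482147659775 0.5518270234888417
0.1 back 5.0 up 16.3
0.2 back 11.6 up 31.9
0.3 back 19.8 up 46.9
0.4 back 29.4 up 60.9
0.45 back 34.7 up 67.6
0.5 back 40.3 up 74.0
0.55 back 46.3 up 80.0
0.6 back 52.5 up 85.8
0.65 back 59.1 up 91.3
0.7 back 65.9 up 96.4
0.75 back 72.9 up 101.2
```

>>> carry_out(series=[[0,0,0.0023,-0.0082,0],[0,0,0.005,-0.0163,0],[0,0,0.0081,-0.0242,0],[0,0,0.0116,-0.0319,0],[0,0,0.0155,-0.0395,0],[0,0,0.0198,-0.0469,0],[0,0,0.0244,-0.054,0],[0,0,0.0294,-0.0609,0],[0,0,0.0347,-0.0676,0],[0,0,0.0403,-0.074,0],[0,0,0.0403,-0.074,0],[0,0,0.0403,-0.074,0]])

```text
clock: 7.25
position: [571.3, -13.1, 221.8]
tool_rot: [-179.9, 0.1, 89.7]
force: [-6.2, -5.4, -6.0]
grip_width: 10.0
grip_force: 45.0
```

Run:
```python
from h import *
o=env.get_obs();print(o["clock"],o["position"],o["tool_rot"],o["force"],o["grip_width"])
A=[]
for n,p in(("scene",(260,180,120,100)),("side",(265,160,90,75))):
    i=env.snapshot(n);cv2.imwrite(f"pics/{n}1.png",i);u,v,w,h=p;A.append(cv2.resize(i[v:v+h,u:u+w],(480 if n=="scene" else 480,400),interpolation=2)[:, :400 if 0 else 480])
cv2.imwrite("pics/lift1.png",cv2.resize(np.hstack(A),(800,333)))
for n in("scene","side"):
    i=cv2.imread(f"pics/{n}1.png")
    hs=cv2.cvtColor(i,cv2.COLOR_BGR2HSV)
    m=red(i);yl=((hs[...,0]>18)&(hs[...,0]<34)&(hs[...,1]>140)&(hs[...,2]>110)).astype(np.uint8)
    for nm,mm in(("red",m),("yel",yl)):
        k,l,s,ce=cv2.connectedComponentsWithStats(mm)
        for j in range(1,k):
            if s[j,4]>8 and 260<ce[j][0]<380 and 160<ce[j][1]<290: print(n,nm,s[j],ce[j])
```

```text
7.25 [571.29229821 -13.09537124 221.75584506] [-1.79858570e+02  5.66063050e-02  8.96582039e+01] [-6.20494709 -5.39864    -6.00069325] 9.971205466720745
scene red [312 234  11   9  39] [316.76923077 238.35897436]
scene red [310 238   8   8  21] [313.66666667 241.66666667]
scene yel [302 163   6   4  13] [304.38461538 164.07692308]
scene yel [322 237   9   3  13] [325.53846154 237.69230769]
scene yel [333 236   8   3  12] [337.25       236.58333333]
side red [306 203   7   8  30] [308.93333333 206.8       ]
side red [355 264   9   9  60] [358.51666667 267.8       ]
side yel [312 164   5   8  24] [314.20833333 168.08333333]
side yel [325 212   7   2   9] [328.33333333 212.33333333]
side yel [352 284  12   6  52] [358.32692308 286.48076923]
```

View pics/lift1.png

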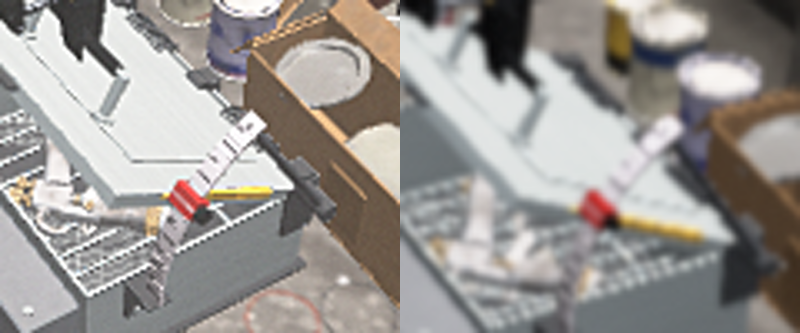

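The left panel shows the lid raised, with the yellow pointer tip just left of the red clip at panel (165,197), scene (309.5,239). The clip centre is at scene (316.8,238.4). I'll work out both angles by ray.

```bash
cat > ang.py <<'E'
from h import *
yaw=np.radians(-1.0);R=np.array([[np.cos(yaw),-np.sin(yaw),0],[np.sin(yaw),np.cos(yaw),0],[0,0,1]])
H=np.array([571,-13.5,0])+R@[125,0,124]
def P(t,y,r=178): return H+R@[-r*np.cos(t),y,r*np.sin(t)]
E
python3 - <<'E'
from ang import *
for n in("scene","side"):
    c=cal(n)
    print(n,"tip@0",proj(c,P(0,-157.5)),"tip@.505",proj(c,P(.505,-157.5)))
    for t in(.45,.5,.55,.6,.65):print("  clip",t,proj(c,P(t,-176.5)),"tip",proj(c,P(t,-157.5)))
A=[]
for f,p in(("scene0",(290,215,50,40)),("scene1",(290,215,50,40)),("side0",(290,190,50,40)),("side1",(290,190,50,40))):
    i=cv2.imread(f"pics/{f}.png");u,v,w,h=p;A.append(cv2.resize(i[v:v+h,u:u+w],None,fx=7.4,fy=7.4,interpolation=cv2.INTER_CUBIC))
cv2.imwrite("pics/cmp.png",np.vstack([np.hstack(A[:2]),np.hstack(A[2:])]))
E
```

```text
scene tip@0 [298.40308182 262.95295144] tip@.505 [307.06108574 237.78507683]
  clip 0.45 [309.79087566 245.6336958 ] tip [305.41576966 240.79718848]
  clip 0.5 [311.31379541 242.88533085] tip [306.90474948 238.0603114 ]
  clip 0.55 [312.97128813 240.10974037] tip [308.52784386 235.29801094]
  clip 0.6 [314.75917426 237.31611048] tip [310.28098587 232.51942257]
  clip 0.65 [316.67261636 234.51388511] tip [312.15945807 229.73392864]
side tip@0 [295.76143341 229.30766597] tip@.505 [302.61446144 205.50701604]
  clip 0.45 [304.26737067 211.32661111] tip [301.27676425 208.15558839]
  clip 0.5 [305.49437836 208.90288697] tip [302.48721797 205.74717975]
  clip 0.55 [306.83363316 206.49319277] tip [303.80939482 203.35328806]
  clip 0.6 [308.28164893 204.10494096] tip [305.2398591  200.98126798]
  clip 0.65 [309.83451302 201.74553633] tip [306.77475211 198.63846405]
```

View pics/cmp.png

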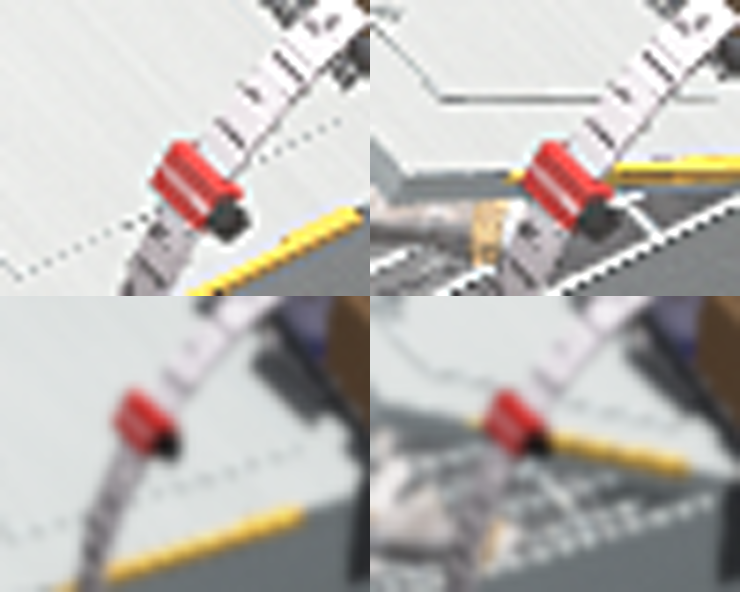

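Both views show the white line at scene (314.9,241.2) and side (308.9,207.2), and the pointer tip at scene (308.8,238.5) and side (303.8,206.7). The lid still lacks about 0.045 rad.

>>> carry_out(series=[[0,0,0.0027,-0.0028,0],[0,0,0.0054,-0.0055,0],[0,0,0.0054,-0.0055,0],[0,0,0.0054,-0.0055,0],[0,0,0.0054,-0.0055,0]])

```text
clock: 7.85
position: [576.5, -13.2, 227.2]
tool_rot: [-179.8, 0.1, 89.7]
force: [-6.2, -5.5, -5.8]
grip_width: 9.9
grip_force: 45.0
```

Run:
```python
from ang import *
o=env.get_obs();b=o["position"];print(o["clock"],b,o["force"],"lid",np.arcsin((b[2]+18.8-124)/170.26)-.2493)
A=[]
for n,(u,v) in(("scene",(290,215)),("side",(290,185))):
    ims=[env.snapshot(n) for _ in range(4)];i=np.mean(ims,0).astype(np.uint8);cv2.imwrite(f"pics/{n}2.png",i)
    A.append(cv2.resize(i[v:v+40,u:u+40],(400,400),interpolation=cv2.INTER_CUBIC))
cv2.imwrite("pics/cmp2.png",np.hstack(A))
```

```text
7.85 [576.52611378 -13.22091201 227.15966932] [-6.15537488 -5.54562306 -5.79225899] lid 0.5492058124712129
```

View pics/cmp2.png

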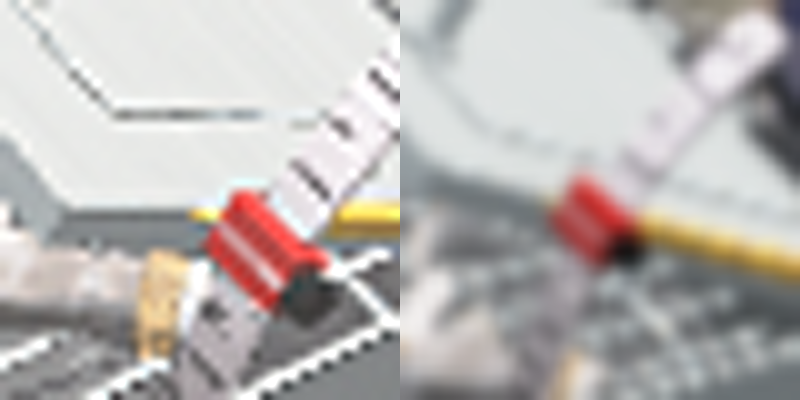

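Run:
```python
from ang import *
for n,m in(("scene",(5.8,4.6)),("side",(4.7,2.1))):
    c=cal(n);t=.55
    tan=proj(c,P(t+.1,-157.5))-proj(c,P(t,-157.5));rad=proj(c,P(t,-157.5,188))-proj(c,P(t,-157.5));yy=proj(c,P(t,-176.5))-proj(c,P(t,-157.5))
    r=np.array(m)-yy;print(n,"per .1rad",tan,"per 10mm r",rad,"yvec",yy,"res",r,"-> dt",np.linalg.solve(np.c_[tan/.1,rad/10],r))
# absolute estimate using both cams, clip and tip each with unknown r
for nm,y,S,D in(("clip",-176.5,(314.6,240.6),(308.6,206.9)),("tip",-157.5,(308.8,236),(303.8,204.8))):
    for n,p in(("scene",S),("side",D)):
        c=cal(n);o,d=ray(c,*p);o=R.T@(o-H);d=R.T@d;q=o+d*(y-o[1])/d[1];print(nm,n,np.hypot(q[0],q[2]),np.arctan2(q[2],-q[0]))
```

```text
scene per .1rad [ 3.63161421 -5.5640823 ] per 10mm r [-2.67765598 -0.06754698] yvec [4.44344427 4.81172943] res [ 1.35655573 -0.21172943] -> dt [ 4.34871689e-03 -4.47640443e+00]
side per .1rad [ 2.96535728 -4.71482401] per 10mm r [-2.34141362 -0.67135033] yvec [3.02423834 3.13990471] res [ 1.67576166 -1.03990471] -> dt [ 0.02732026 -3.69699008]
clip scene 170.75855728113945 0.5412496940407059
clip side 170.62864693439573 0.5517344896977957
tip scene 175.41535567229002 0.5374362566527919
tip side 175.0161015303808 0.5234186732644042
```

The crop shows the pointer tip at scene (193,215) and the clip's white line centred at (251,261), in 10x pixels. They line up to within about 0.01 rad, so one small trim and then I hand in.

>>> carry_out(series=[[0,0,0.001,-0.001,0],[0,0,0.001,-0.001,0],[0,0,0.001,-0.001,0],[0,0,0.001,-0.001,0],[0,0,0.001,-0.001,0],[0,0,0.001,-0.001,0]])

```text
clock: 8.85
position: [577.5, -13.2, 228.2]
tool_rot: [-179.8, 0.1, 89.7]
force: [-7.7, -5.6, -5.0]
grip_width: 10.2
grip_force: 45.0
```

Run:
```python
from cell import env
o=env.get_obs();print(o["position"],o["joint_velocities"].round(2));print(env.finish_job())
```

```text
[577.50571406 -13.22612457 228.15041125] [ 0.07 -0.04 -0.01 -0.    0.12  0.  ]
the job is handed in; nothing more can be done
None
```

I turned the latch to open, raised the lid to about 0.56 rad and handed the job in at 8.85 s with the arm still holding it; the pointer lined up with the marker clip to within roughly 0.01–0.03 rad in the camera views, and no verdict came back.

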